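Find the true base plate with a straightedge

ROBOT

A 7-joint arm with a two-finger parallel gripper is mounted at the origin on the work surface. World frame = base frame: x ahead of the robot, y to its left, z up, the work surface at z = 0. Lengths are in m, angles in rad, forces in N, time in s.
With the tool pointing down it reaches from about 0.425 to 0.875 m from the base axis. Payload 4.7 kg.
Tool frame: the origin (TCP) lies at the centre of the arm's flange, where the gripper is bolted on; the fingertips stand 182 mm ahead of it and the grasp point (between the pads) lies ahead of it (ctrl.hold_point_z is the z of the grasp point in the tool frame, in m); z points along the fingers, y is the direction in which the jaws open and shut (so a half turn about z gives the same grasp; the last joint's range is limited). The gripper opens to 87 mm and grips with 3 to 60 N. Pads are 19 mm wide; open, the fingers measure 117 mm over their backs; the gripper's body (75 mm by 190 mm) begins 51 mm behind the grasp point.
Start: joints at [-1.294, 0.321, -0.07, 1.45, 0.023, 1.371, -0.057], TCP at [0.169, 0.628, 0.405] pointing down, gripper open.
Joint ranges: [-2.86, 2.86], [-0.3, 2.09], [-1.38, 1.24], [0.06, 2.45], [-1.56, 4.7], [0.09, 2.05], [-2.69, 2.69]. Speed limits (rad/s): [2.57, 2.57, 3.14, 3.14, 3.14, 3.14, 3.14].

INTERFACE

Orientations are given as a rotation vector (axis times angle).
In Python, from bench import get_state, imaging, workorder, ctrl gives the robot as it stands.
- The arm moves only by the tool step_arm, never from a script. Its argument "increments" is a list of rows, each an object of numbers: "claw": the opening, from 0 (shut) to 1 (fully open); "tx", "ty", "tz": the shift along the tool's x, y, z in m; "spin": the turn about the tool's z in degrees. A call has 1 to 8 rows; each row is the pose to reach, as a shift and turn from the pose commanded when the call began, along the tool's axes at that moment; what a row does not reach only later rows make up. A row lasts 1/12 s, in which the tool goes at most 41.7 mm and 7.16 degrees, less where a joint would pass 70% of its speed; a pose out of reach is approached as far as the arm can. A call with a gripper value outside its range is refused whole. The fingers move at their own pace and stop on an object; "force" is the grip in N (left out, the last holds). Time passes only in rows, so rows that repeat a pose let the fingers close. It gives the time, the measured TCP pose, the force and the opening at its end, in the units of the state.
- get_state(): the state, without advancing time (a new reading comes with each control period).
- imaging.get_image(name): name is "side" or "top" or "wrist"; returns the picture (400x640x3 uint8, blue, green, red); there is no depth.
- imaging.camera_params(name): a dict with "intrinsics" (3x3 intrinsics, pixels), "distortion" ([k1, k2, p1, p2, k3] as OpenCV has them; the pictures are not rectified), "camera_from_world" (4x4, takes a point from world to camera coordinates). Camera axes: x right, y down, z forward; pixel columns grow to the right and rows downward; lengths in m; the calibration is good to about 2 mm. A picture is of the moment at which its call begins: read the wrist's pose just before it. camera_params takes no time and is no camera call; for the wrist camera it gives the pose at the moment of the call.
- workorder.close_job(): hands the job in, once; it reports no verdict.
The state is a dict: "time": time; "joint_positions": joint angles; "qd": joint speeds; "joint_torque": joint torques, N m; "position": TCP position; "tool_rot": TCP orientation; "ft_force": force on the tool from outside, world axes, zero at the start; "torque": the same for the moment, N m; "grip_width": opening from 0.0 (shut) to 1.0 (fully open).
Only numpy, scipy, OpenCV 4.12 (cv2) and the standard library are available. Lean on these libraries where they do the work, as an engineer would, in place of code of your own. Each camera call takes 0.05 s, during which the arm holds its last target. There are 200 camera calls.

TASK

One of the two bolted base plates has a centre pad that stands proud. Lay the straightedge gently lengthwise down the middle of a plate, across its round brass pad, let go of it and press with the closed fingertips on its red end and then on its black end, with a steady 8 N or so for half a second each and never more than 40 N, to feel whether it rocks; if it does, try the other plate. Leave the straightedge lying across the plate on which neither end rocks, after pressing its red and then its black end there, and leave everything else on the table alone.

Things in the scene. Friction and masses are not known exactly. Their poses are not given: they have to be found in the camera images.
- grip (a point): centre of the straightedge's black grip rib, 32 mm above the underside of the blade. Straightedge: 300 g nominal, aluminium blade 210 mm long (point x axis, towards the red end) x 32 mm wide x 8 mm thick; the rib stands on the middle of the blade, 70 mm long, 18 mm wide (grasp across this width, along the point's y), from 8 to 56 mm above the underside. It starts flat on the table between the plates.
- red_end (a point): red pressing mark (22 mm disc) on the upper side of the straightedge's blade, 85 mm from its middle towards its red end; 8 mm above the blade's underside. On a level pad, pressing here leaves both ends where they are; on a proud pad this end goes down and the other rises, to about 6 mm above this one; let go, the blade tips back to balance on the pad.
- black_end (a point): black pressing mark (22 mm disc) on the upper side of the straightedge's blade, 85 mm from its middle towards its black end; 8 mm above the blade's underside. On a level pad, pressing here leaves both ends where they are; on a proud pad this end goes down and the other rises, to about 6 mm above this one; let go, the blade tips back to balance on the pad.
- straightedge: the straightedge as a whole; origin at the centre of its underside, x towards the red end, z up. Blade, plates and pads are hard: meeting a plate at more than about 8 mm/s, or lowering 1 mm too far in a firm grip, can knock over 40 N, so creep over the last few mm and stop at a few N; pressing 1 mm too far gives 15 to 25 N.
- plate_blue: blue-sided steel base plate, bolted down, 240 mm long (its x axis) x 100 mm wide (y) x 25 mm thick; origin at the centre of its underside, on the table, so its ground upper face is 25 mm above that. A round brass pad, 28 mm across, is let into the middle of the face. On one of the two plates (changes from run to run) the pad is level with the face, on the other it stands 3 mm proud.
- plate_green: green-sided steel base plate, bolted down, 240 mm long (its x axis) x 100 mm wide (y) x 25 mm thick; origin at the centre of its underside, on the table, so its ground upper face is 25 mm above that. A round brass pad, 28 mm across, is let into the middle of the face. On one of the two plates (changes from run to run) the pad is level with the face, on the other it stands 3 mm proud.
- pad_blue (a point): middle of the blue plate's upper face, where its brass pad is (always 25 mm above the table, whether or not the pad is proud)
- pad_green (a point): middle of the green plate's upper face, where its brass pad is (always 25 mm above the table, whether or not the pad is proud)
- awl: bystander: yellow-handled awl about 160 mm long, lying on the table; origin at or near its underside; leave it alone
- mallet: bystander: hammer with a wooden handle, 260 mm long, lying on the table; origin at or near its underside; leave it alone
- jar: bystander: closed jar with a red cap, 60 mm across, 80 mm high; origin at or near its underside; leave it alone
- weight: bystander: upright brass cylinder, 48 mm across, 45 mm high; origin at or near its underside; leave it alone
- rivet_tin: bystander: yellow tin, 90 x 60 x 30 mm; origin at or near its underside; leave it alone
- mug: bystander: blue mug, 80 mm across, 90 mm high; origin at or near its underside; leave it alone
There are look-alikes about, which are no part of the job. Of the things that look like the straightedge, take the one that is farthest from the robot's base at the start.

How it is judged:
By the outcome, as a careful person would: the job done as asked, in the order asked, and still so for the second after the job is handed in, with the robot touching nothing.
It also fails if it takes over 72 s, if anything falls off the work surface, if the arm or the gripper's body presses on something with over 40 N, if the wrist force passes 120 N, or if a joint passes its speed limit or range.

## Working session

There is one attempt and no reset: what is moved stays moved. The work goes in short steps, Python scripts to look and compute and a tool call to move; the robot and the scene stay as the last step left them, time stands still between calls to the robot, and variables do not carry over. Pictures are saved under pics/ and viewed, on a budget of 10 in all, crops included, one or two more only if the job needs it, and the job is handed in when it is done.

Besides the shell and the picture viewer there is one more tool, called after ">>>" as name(argument=value, ...) on one line, values as JSON. step_arm: Moves the arm, as the interface text tells. Its arguments: {"type":"object","properties":{"increments":{"type":"array"},"force":{"type":"number"}},"required":["increments"]}

```bash
mkdir -p pics; ls
python3 - <<'E'
from bench import get_state, imaging, workorder, ctrl
import cv2,numpy as np
s=get_state();print(s);print(ctrl.hold_point_z)
for n in("top","side"):
    im=imaging.get_image(n);cv2.imwrite(f"pics/{n}0.png",im)
    p=imaging.camera_params(n);print(n,p)
E
```

```text
pics
{'time': 0.0, 'joint_positions': array([-1.29388227,  0.32182164, -0.07008362,  1.45166391,  0.02262082,
        1.37081717, -0.05688451]), 'qd': array([-2.00832607e-03, -1.62797429e-03,  1.96816436e-03, -4.55987268e-04,
       -6.32297123e-05,  1.87820409e-03, -1.34315988e-03]), 'joint_torque': array([ 9.98440737e-04, -4.91306984e+01, -4.03451370e-01, -3.12521625e+01,
       -6.40251744e-02,  4.38611617e-02,  1.82257322e-04]), 'position': array([0.16885113, 0.62747144, 0.40366764]), 'tool_rot': array([-4.11546509e-01, -3.11438454e+00,  3.01344819e-03]), 'ft_force': array([-0.12749563,  0.66580314, -0.0729186 ]), 'torque': array([-0.0326422 , -0.01030784, -0.00664619]), 'grip_width': 1.0016518707827466}
0.1635
top {'intrinsics': array([[390.66400486,   0.        , 319.32444382],
       [  0.        , 390.66400486, 192.13668067],
       [  0.        ,   0.        ,   1.        ]]), 'distortion': array([0.01136866, 0.        , 0.        , 0.        , 0.        ]), 'camera_from_world': array([[ 0.02779693, -0.99959978,  0.0052537 , -0.01668637],
       [-0.99674651, -0.02811459, -0.07553781,  0.49428475],
       [ 0.07565528, -0.00313689, -0.9971291 ,  1.20082153],
       [ 0.        ,  0.        ,  0.        ,  1.        ]])}
side {'intrinsics': array([[503.67117596,   0.        , 316.96614053],
       [  0.        , 503.67117596, 193.44106971],
       [  0.        ,   0.        ,   1.        ]]), 'distortion': array([-0.09737285,  0.        ,  0.        ,  0.        ,  0.        ]), 'camera_from_world': array([[ 0.97008589, -0.24275686, -0.00157069, -0.48207796],
       [-0.16365601, -0.64918309, -0.74281762,  0.11660775],
       [ 0.17930441,  0.72085395, -0.66949198,  1.42389573],
       [ 0.        ,  0.        ,  0.        ,  1.        ]])}
```

View pics/top0.png

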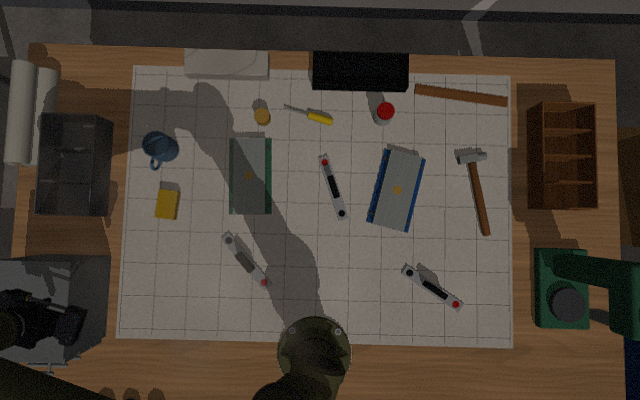

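View pics/side0.png

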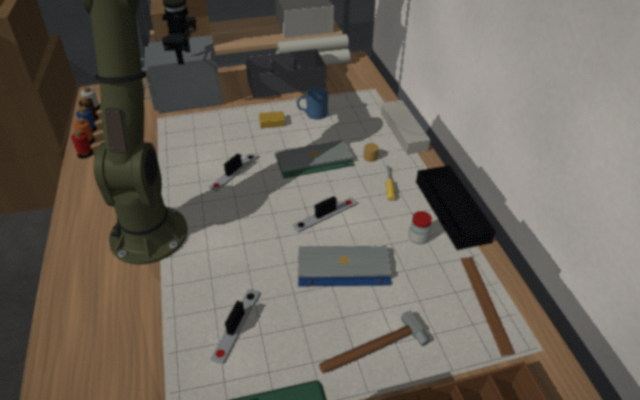

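Candidates for the straightedge in the top view are (333,187), (245,259) and (432,288), with the base near (315,350). The middle one at (333,187) is farthest from the base and lies between the plates, so it fits. I'll confirm it in a crop and measure.

```bash
cat > h.py <<'E'
import cv2,numpy as np
from bench import get_state, imaging, workorder, ctrl
from scipy.spatial.transform import Rotation as R
def cast(p,uv,z):
    uv=np.asarray(uv,float).reshape(-1,1,2)
    n=cv2.undistortPoints(uv,p["intrinsics"],np.array(p["distortion"])).reshape(-1,2)
    T=p["camera_from_world"];Rm=T[:3,:3];c=-Rm.T@T[:3,3]
    d=np.c_[n,np.ones(len(n))]@Rm
    return c+d*((z-c[2])/d[:,2])[:,None]
def proj(p,P):
    T=p["camera_from_world"]
    return cv2.projectPoints(np.asarray(P,float).reshape(-1,1,3),cv2.Rodrigues(T[:3,:3])[0],T[:3,3],p["intrinsics"],np.array(p["distortion"]))[0].reshape(-1,2)
def blobs(m,amin=8):
    n,l,s,c=cv2.connectedComponentsWithStats(m.astype(np.uint8))
    return [(c[i].round(2).tolist(),int(s[i,4]),s[i,:4].tolist()) for i in range(1,n) if s[i,4]>=amin]
E
python3 - <<'E'
from h import *
im=cv2.imread("pics/top0.png");p=imaging.camera_params("top")
hsv=cv2.cvtColor(im,cv2.COLOR_BGR2HSV);h,s,v=[hsv[...,i].astype(int) for i in range(3)]
roi=np.zeros(h.shape,bool);roi[130:310,200:480]=1
red=roi&((h<8)|(h>172))&(s>130)&(v>60)
for c,a,b in blobs(red,4):print("red",c,a,cast(p,c,.008)[0].round(4))
br=roi&(h>8)&(h<28)&(s>90)
for c,a,b in blobs(br,6):print("brass",c,a,cast(p,c,.025)[0].round(4))
dk=roi&(v<40)
for c,a,b in blobs(dk,8):print("dark",c,a,b,cast(p,c,.008)[0].round(4))
bl=roi&(h>100)&(h<130)&(s>120)
for c,a,b in blobs(bl,20):print("blue",c,a,b)
cv2.imwrite("pics/crop1.png",cv2.resize(im[125:245,215:435],None,fx=3.6,fy=3.6,interpolation=cv2.INTER_CUBIC))
E
```

```text
red [323.92, 161.31] 26 [ 0.5937 -0.0147  0.008 ]
red [263.57, 281.83] 30 [0.2126 0.1617 0.008 ]
red [455.32, 303.82] 38 [ 0.1622 -0.4313  0.008 ]
brass [475.15, 183.97] 313 [ 0.5332 -0.4868  0.025 ]
brass [248.65, 174.98] 60 [0.5414 0.2185 0.025 ]
brass [397.12, 189.53] 60 [ 0.509  -0.2444  0.025 ]
dark [386.67, 159.33] 15 [385, 156, 4, 8] [ 0.6057 -0.2135  0.008 ]
dark [458.07, 159.73] 15 [457, 157, 3, 7] [ 0.6108 -0.4397  0.008 ]
dark [384.26, 168.47] 19 [383, 163, 4, 12] [ 0.5763 -0.2063  0.008 ]
dark [332.97, 186.28] 140 [327, 175, 13, 23] [ 0.5151 -0.0454  0.008 ]
dark [471.5, 180.5] 8 [471, 177, 2, 8] [ 0.5458 -0.4822  0.008 ]
dark [267.13, 201.73] 123 [265, 185, 6, 29] [0.4605 0.1601 0.008 ]
dark [379.79, 187.79] 14 [378, 184, 4, 9] [ 0.5145 -0.1931  0.008 ]
dark [376.47, 195.82] 17 [375, 190, 4, 12] [ 0.4888 -0.1831  0.008 ]
dark [476.0, 203.36] 14 [475, 198, 3, 12] [ 0.4739 -0.4962  0.008 ]
dark [372.22, 211.7] 23 [370, 206, 5, 10] [ 0.4385 -0.1706  0.008 ]
dark [341.37, 212.63] 30 [339, 210, 6, 6] [ 0.4329 -0.0738  0.008 ]
dark [372.12, 218.75] 8 [371, 217, 3, 5] [ 0.4164 -0.1706  0.008 ]
dark [409.33, 272.42] 33 [406, 270, 7, 6] [ 0.2536 -0.2889  0.008 ]
dark [434.75, 289.45] 166 [422, 280, 26, 20] [ 0.2039 -0.3679  0.008 ]
blue [377.98, 185.38] 378 [367, 149, 23, 74]
blue [422.52, 162.16] 25 [421, 159, 4, 8]
blue [414.45, 194.59] 181 [407, 169, 16, 54]
blue [406.2, 227.8] 25 [404, 224, 5, 8]
```

View pics/crop1.png

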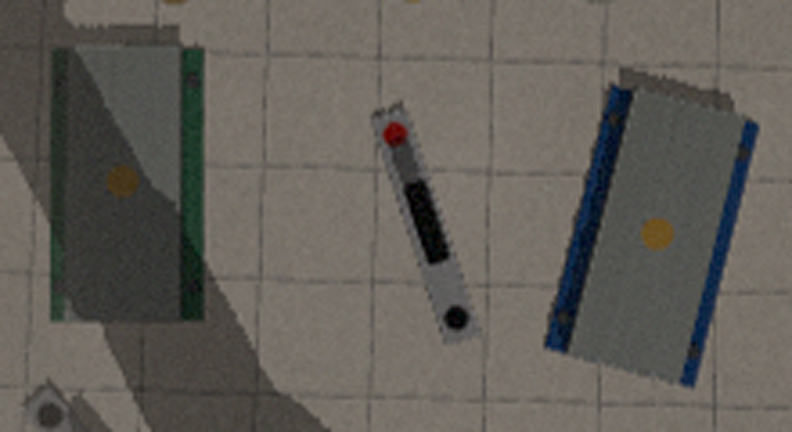

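The crop shows the red disc at about (324,161), the black rib at (333,186) and the black disc at (341,213). The disc spacing measures 171 mm against 170 expected, so this is the one. Next I'll get the plate directions and the move frame.

```bash
cat >> h.py <<'E'
def plan(xyz,yaw=None,s=None):
    """shift along the tool axes and spin to world TCP xyz with tool y at world heading yaw+90 (mod 180)"""
    s=s or get_state();M=R.from_rotvec(s["tool_rot"]).as_matrix()
    d=M.T@(np.array(xyz)-s["position"])
    out=d.round(4)
    sp=None
    if yaw is not None:
        cur=np.degrees(np.arctan2(M[1,0],M[0,0])) # heading of tool x
        sp=-((yaw-cur+90)%180-90)   # tool z points down: + spin = - world yaw
    return out,sp
E
python3 - <<'E'
from h import *
im=cv2.imread("pics/top0.png");p=imaging.camera_params("top")
hsv=cv2.cvtColor(im,cv2.COLOR_BGR2HSV);h,s,v=[hsv[...,i].astype(int) for i in range(3)]
roi=np.zeros(h.shape,bool);roi[130:240,220:430]=1
for nm,m in(("blue",(h>100)&(h<130)&(s>110)),("green",(h>55)&(h<95)&(s>70))):
    m=(m&roi).astype(np.uint8)
    n,l,st,c=cv2.connectedComponentsWithStats(m)
    for i in range(1,n):
        if st[i,4]>60:
            ys,xs=np.nonzero(l==i);P=cast(p,np.c_[xs,ys],.012)[:,:2]
            f=cv2.fitLine(P.astype(np.float32),cv2.DIST_L2,0,.01,.01).ravel()
            print(nm,c[i].round(1),st[i],"heading",np.degrees(np.arctan(f[1]/f[0])).round(2),f[2:].round(4))
    ys,xs=np.nonzero(m);hull=cv2.minAreaRect(cast(p,np.c_[xs,ys],.02)[:,:2].astype(np.float32));print(nm,hull)
s=get_state();print(R.from_rotvec(s["tool_rot"]).as_matrix().round(3))
print(plan([.45,.30,.40],20.2)); print(plan([.513,-.044,.38],20.2))
ps=imaging.camera_params("side");print(proj(ps,[[.5937,-.0147,.008],[.4329,-.0738,.008],[.5414,.2185,.025],[.509,-.2444,.025]]))
im=cv2.imread("pics/side0.png");hsv=cv2.cvtColor(im,cv2.COLOR_BGR2HSV);h,s,v=[hsv[...,i].astype(int) for i in range(3)]
roi=np.zeros(h.shape,bool);roi[140:300,270:375]=1
print([b for b in blobs(roi&((h<8)|(h>172))&(s>110)&(v>60),4)]);print([b for b in blobs(roi&(h>8)&(h<28)&(s>70),8)]);print(blobs(roi&(v<35),8))
w=imaging.camera_params("wrist");T=np.linalg.inv(w["camera_from_world"]);print(T.round(3),w["intrinsics"])
E
```

```text
blue [378.  185.3] [367 149  23  74 382] heading -13.34 [ 0.522  -0.1867]
blue [414.5 194.4] [407 169  16  54 189] heading -13.19 [ 0.4965 -0.3017]
blue ((0.5353056192398071, -0.09036356210708618), (0.45106250047683716, 0.24034757912158966), 79.98358917236328)
green [268. 176.] [265 139   6  75 346] heading 2.11 [0.5416 0.16  ]
green ((0.5419279932975769, 0.10175430774688721), (0.23369883000850677, 0.3556416928768158), 1.0821812152862549)
[[-0.966  0.26  -0.   ]
 [ 0.26   0.966 -0.002]
 [-0.    -0.002 -1.   ]]
(array([-0.3566, -0.2432,  0.0042]), np.float64(-35.2535745949169))
(array([-0.5068, -0.559 ,  0.0248]), np.float64(-35.2535745949169))
[[349.3524846  201.10252482]
 [301.53624624 224.04911624]
 [313.95064007 153.33196298]
 [343.95339363 259.36229595]]
[([348.5, 201.75], 16, [346, 200, 6, 4])]
[([369.23, 151.94], 190, [364, 143, 11, 19]), ([313.5, 153.3], 40, [310, 151, 8, 6]), ([343.43, 259.63], 65, [339, 256, 10, 8])]
[([325.42, 207.1], 259, [316, 198, 20, 20]), ([300.56, 224.33], 9, [299, 223, 4, 3])]
[[ 0.259  0.936  0.236  0.105]
 [ 0.966 -0.251 -0.065  0.644]
 [-0.001  0.245 -0.97   0.386]
 [ 0.     0.     0.     1.   ]] [[325.72774279   0.         319.50778258]
 [  0.         325.72774279 200.59029394]
 [  0.           0.           1.        ]]
```

>>> step_arm(increments=[{"tx": -0.029, "ty": -0.02, "tz": 0, "spin": -4.4, "claw": 1}, {"tx": -0.058, "ty": -0.04, "tz": 0, "spin": -8.8}, {"tx": -0.087, "ty": -0.06, "tz": 0, "spin": -13.2}, {"tx": -0.116, "ty": -0.08, "tz": 0, "spin": -17.6}, {"tx": -0.145, "ty": -0.1, "tz": 0, "spin": -22.0}, {"tx": -0.174, "ty": -0.12, "tz": 0, "spin": -26.4}, {"tx": -0.203, "ty": -0.14, "tz": 0, "spin": -30.8}, {"tx": -0.232, "ty": -0.16, "tz": 0, "spin": -35.2}])

```text
invalid input at $.increments[1]: expected keys claw, tx, ty, tz, spin
```

Run:
```python
from h import *
s=get_state();print(s["position"],s["joint_positions"].round(2),s["ft_force"].round(1));print(plan([.513,-.044,.38],20.2),plan([.49,.15,.4]))
```

```text
[0.16883771 0.62750838 0.40379784] [-1.29  0.32 -0.07  1.45  0.02  1.37 -0.06] [-0.4 -0.3  0.4]
(array([-0.5068, -0.559 ,  0.0248]), np.float64(-35.2535745949169)) (array([-0.4342, -0.3777,  0.0045]), None)
```

All keys are needed in every row.

>>> step_arm(increments=[{"tx": -0.029, "ty": -0.02, "tz": 0, "spin": -4.4, "claw": 1}, {"tx": -0.058, "ty": -0.04, "tz": 0, "spin": -8.8, "claw": 1}, {"tx": -0.087, "ty": -0.06, "tz": 0, "spin": -13.2, "claw": 1}, {"tx": -0.116, "ty": -0.08, "tz": 0, "spin": -17.6, "claw": 1}, {"tx": -0.145, "ty": -0.1, "tz": 0, "spin": -22.0, "claw": 1}, {"tx": -0.174, "ty": -0.12, "tz": 0, "spin": -26.4, "claw": 1}, {"tx": -0.203, "ty": -0.14, "tz": 0, "spin": -30.8, "claw": 1}, {"tx": -0.232, "ty": -0.16, "tz": 0, "spin": -35.2, "claw": 1}])

```text
time: 0.77
position: [0.3521, 0.4113, 0.4044]
tool_rot: [0.555, -3.092, 0.0]
ft_force: [0.8, 0.6, 1.1]
grip_width: 0.996
```

Run:
```python
from h import *
s=get_state();print(s["position"],s["joint_positions"].round(2),s["ft_force"].round(1));print(plan([.513,-.044,.38],20.2),plan([.49,.15,.4]))
```

```text
[0.35209921 0.41126546 0.40444809] [-0.95  0.09  0.04  1.72 -0.    1.33  1.02] [0.8 0.6 1.1]
(array([ 0.0076, -0.4828,  0.0246]), np.float64(0.16601198377054516)) (array([-0.0384, -0.2929,  0.0045]), None)
```

>>> step_arm(increments=[{"tx": 0, "ty": -0.03, "tz": 0, "spin": 0, "claw": 1}, {"tx": 0, "ty": -0.065, "tz": 0, "spin": 0, "claw": 1}, {"tx": 0, "ty": -0.1, "tz": 0, "spin": 0, "claw": 1}, {"tx": 0, "ty": -0.135, "tz": 0, "spin": 0, "claw": 1}, {"tx": 0, "ty": -0.17, "tz": 0, "spin": 0, "claw": 1}, {"tx": 0, "ty": -0.205, "tz": 0, "spin": 0, "claw": 1}, {"tx": 0.002, "ty": -0.24, "tz": 0.0, "spin": 0, "claw": 1}, {"tx": 0.004, "ty": -0.275, "tz": 0.0, "spin": 0, "claw": 1}])

```text
time: 1.43
position: [0.4424, 0.1515, 0.4045]
tool_rot: [0.549, -3.093, -0.0]
ft_force: [1.9, 0.1, 0.3]
grip_width: 1.001
```

>>> step_arm(increments=[{"tx": 0, "ty": -0.033, "tz": 0.01, "spin": 0, "claw": 1}, {"tx": 0.001, "ty": -0.066, "tz": 0.03, "spin": 0, "claw": 1}, {"tx": 0.002, "ty": -0.099, "tz": 0.05, "spin": 0, "claw": 1}, {"tx": 0.003, "ty": -0.132, "tz": 0.07, "spin": 0, "claw": 1}, {"tx": 0.003, "ty": -0.16, "tz": 0.085, "spin": 0, "claw": 1}, {"tx": 0.003, "ty": -0.185, "tz": 0.095, "spin": 0, "claw": 1}, {"tx": 0.003, "ty": -0.205, "tz": 0.104, "spin": 0, "claw": 1}, {"tx": 0.003, "ty": -0.208, "tz": 0.104, "spin": 0, "claw": 1}])

```text
time: 2.1
position: [0.5107, -0.047, 0.2988]
tool_rot: [0.54, -3.091, 0.003]
ft_force: [-0.5, 0.1, 0.1]
grip_width: 1.003
```

Run:
```python
from h import *
s=get_state();print(s["position"],s["joint_positions"].round(2),s["ft_force"].round(1));print(plan([.5133,-.0443,.3],20.2))
p=imaging.camera_params("wrist");im=imaging.get_image("wrist");cv2.imwrite("pics/w1.png",im)
hsv=cv2.cvtColor(im,cv2.COLOR_BGR2HSV);h,s,v=[hsv[...,i].astype(int) for i in range(3)]
for c,a,b in blobs(((h<8)|(h>172))&(s>130)&(v>60),40):print("red",c,a,cast(p,c,.008)[0].round(4))
for c,a,b in blobs(v<40,60):print("dark",c,a,b,cast(p,c,.008)[0].round(4),cast(p,c,.056)[0].round(4))
print(proj(p,[[.5937,-.0147,.008],[.4329,-.0738,.008],[.5133,-.0443,.056]]))
```

```text
[ 0.51070433 -0.04696053  0.298773  ] [-0.46  0.12  0.53  1.94 -0.06  1.11  2.01] [-0.5  0.1  0.1]
(array([-0.0033,  0.0016, -0.0012]), np.float64(-0.3789249567531101))
red [322.32, 290.02] 350 [ 0.5924 -0.0157  0.008 ]
dark [322.84, 96.06] 516 [311, 83, 25, 27] [ 0.4307 -0.074   0.008 ] [ 0.4339 -0.0733  0.056 ]
dark [323.02, 205.79] 2054 [312, 161, 24, 90] [ 0.5161 -0.0428  0.008 ] [ 0.5043 -0.0475  0.056 ]
dark [29.82, 236.39] 1011 [0, 223, 65, 25] [ 0.6336 -0.2831  0.008 ] [ 0.6011 -0.2456  0.056 ]
dark [519.23, 263.85] 5344 [412, 223, 228, 86] [0.5068 0.1452 0.008 ] [0.4966 0.1074 0.056 ]
dark [249.82, 348.77] 40537 [0, 225, 640, 175] [ 0.6769 -0.0606  0.008 ] [ 0.6368 -0.0623  0.056 ]
dark [222.89, 242.53] 383 [202, 229, 36, 22] [ 0.5785 -0.1154  0.008 ] [ 0.5557 -0.1074  0.056 ]
dark [417.18, 241.59] 550 [402, 229, 40, 22] [0.5186 0.0477 0.008 ] [0.5064 0.027  0.056 ]
dark [566.36, 382.63] 4304 [462, 354, 178, 46] [0.608  0.2571 0.008 ] [0.58   0.1996 0.056 ]
dark [517.14, 361.53] 74 [510, 357, 16, 11] [0.6017 0.1952 0.008 ] [0.5748 0.1486 0.056 ]
dark [538.82, 359.43] 61 [533, 356, 13, 8] [0.5923 0.215  0.008 ] [0.5671 0.1649 0.056 ]
dark [491.31, 361.97] 67 [485, 358, 13, 13] [0.6107 0.1706 0.008 ] [0.5823 0.1283 0.056 ]
[[322.84108088 291.54440033]
 [322.10863636  98.86097732]
 [322.95656333 218.6155354 ]]
```

View pics/w1.png

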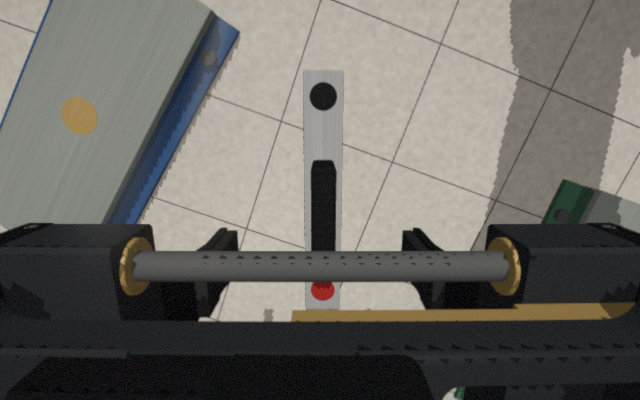

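The wrist view shows the straightedge centred between the fingers, with its black disc at (323,96), its rib on column 323 and its red disc partly hidden. Top and wrist estimates agree within 3 mm and 0.4°, so I'm grasping.

>>> step_arm(increments=[{"tx": -0.001, "ty": 0.0015, "tz": 0.012, "spin": 0, "claw": 1}, {"tx": -0.001, "ty": 0.0015, "tz": 0.03, "spin": 0, "claw": 1}, {"tx": -0.001, "ty": 0.0015, "tz": 0.05, "spin": 0, "claw": 1}, {"tx": -0.001, "ty": 0.0015, "tz": 0.07, "spin": 0, "claw": 0.7}, {"tx": -0.001, "ty": 0.0015, "tz": 0.085, "spin": 0, "claw": 0.5}, {"tx": -0.001, "ty": 0.0015, "tz": 0.097, "spin": 0, "claw": 0.4}, {"tx": -0.001, "ty": 0.0015, "tz": 0.1025, "spin": 0, "claw": 0.4}, {"tx": -0.001, "ty": 0.0015, "tz": 0.1025, "spin": 0, "claw": 0.4}], force=20)

```text
time: 2.82
position: [0.5109, -0.04, 0.1971]
tool_rot: [0.551, -3.091, -0.001]
ft_force: [0.5, 0.5, -0.2]
grip_width: 0.704
```

>>> step_arm(increments=[{"tx": 0, "ty": 0, "tz": 0, "spin": 0, "claw": 0.25}, {"tx": 0, "ty": 0, "tz": 0, "spin": 0, "claw": 0.2}, {"tx": 0, "ty": 0, "tz": 0, "spin": 0, "claw": 0.15}, {"tx": 0, "ty": 0, "tz": 0, "spin": 0, "claw": 0.1}, {"tx": 0, "ty": 0, "tz": 0, "spin": 0, "claw": 0.1}, {"tx": 0, "ty": 0, "tz": 0, "spin": 0, "claw": 0.1}], force=20)

```text
time: 3.32
position: [0.5118, -0.0414, 0.1987]
tool_rot: [-0.549, 3.092, -0.001]
ft_force: [0.3, -3.3, 1.7]
grip_width: 0.249
```

>>> step_arm(increments=[{"tx": 0, "ty": 0, "tz": 0, "spin": 0, "claw": 0.1}, {"tx": 0, "ty": 0, "tz": 0, "spin": 0, "claw": 0.1}, {"tx": 0, "ty": 0, "tz": 0, "spin": 0, "claw": 0.1}, {"tx": 0, "ty": 0, "tz": 0, "spin": 0, "claw": 0.1}], force=20)

```text
time: 3.65
position: [0.5119, -0.0417, 0.1987]
tool_rot: [-0.549, 3.092, -0.001]
ft_force: [0.5, -2.9, 2.7]
grip_width: 0.205
```

Run:
```python
from h import *
for i in range(4):
    p=imaging.camera_params("wrist");im=imaging.get_image("wrist")
    s=get_state();print(s["time"],s["position"].round(4),s["tool_rot"].round(4),s["qd"].round(3).tolist(),s["ft_force"].round(1),s["grip_width"].round(3))
hsv=cv2.cvtColor(im,cv2.COLOR_BGR2HSV);h,ss,v=[hsv[...,i].astype(int) for i in range(3)]
for c,a,b in blobs(v[:130]<40,60):print("dark",c,a,b,cast(p,c,.008)[0].round(4))
print(s["joint_positions"].round(3))
```

```text
Traceback (most recent call last):
AttributeError: 'float' object has no attribute 'round'
```

>>> step_arm(increments=[{"tx": 0, "ty": 0, "tz": -0.003, "spin": 0, "claw": 0.1}, {"tx": 0, "ty": 0, "tz": -0.01, "spin": 0, "claw": 0.1}, {"tx": 0, "ty": 0, "tz": -0.025, "spin": 0, "claw": 0.1}, {"tx": 0, "ty": 0, "tz": -0.04, "spin": 0, "claw": 0.1}, {"tx": 0, "ty": 0, "tz": -0.055, "spin": 0, "claw": 0.1}, {"tx": 0, "ty": 0, "tz": -0.07, "spin": 0, "claw": 0.1}, {"tx": 0, "ty": 0, "tz": -0.08, "spin": 0, "claw": 0.1}, {"tx": 0, "ty": 0, "tz": -0.08, "spin": 0, "claw": 0.1}])

```text
time: 4.37
position: [0.5121, -0.0408, 0.2802]
tool_rot: [-0.55, 3.09, 0.001]
ft_force: [0.6, -1.0, -3.8]
grip_width: 0.205
```

```bash
cat >> h.py <<'E'
def show():
    s=get_state();print(round(s["time"],2),s["position"].round(4),s["tool_rot"].round(4),"qdmax",np.abs(s["qd"]).max().round(3),s["ft_force"].round(1),round(float(s["grip_width"]),3));return s
def hsvim(n,name=None):
    p=imaging.camera_params(n);im=imaging.get_image(n)
    if name:cv2.imwrite(f"pics/{name}.png",im)
    hsv=cv2.cvtColor(im,cv2.COLOR_BGR2HSV);return p,im,*[hsv[...,i].astype(int) for i in range(3)]
E
python3 - <<'E'
from h import *
for i in range(3): s=show();p,im,h,ss,v=hsvim("wrist")
s=show();print(s["joint_positions"].round(3))
for c,a,b in blobs(v[:130]<40,60):print("dark",c,a,b,cast(p,c,.088)[0].round(4))
print("blue",plan([.509,-.2444,.28],-13.3))
p,im,h,ss,v=hsvim("top")
for c,a,b in blobs(((h<8)|(h>172))&(ss>110)&(v>50),6):print("red",c,a,cast(p,c,.088)[0].round(4))
E
```

```text
4.37 [ 0.5121 -0.0408  0.2802] [-5.497e-01  3.090e+00  1.000e-03] qdmax 0.038 [ 0.6 -1.  -3.8] 0.205
4.42 [ 0.5117 -0.0408  0.2789] [-5.5000e-01  3.0915e+00  1.0000e-03] qdmax 0.027 [-0.2 -0.2 -3.5] 0.207
4.47 [ 0.5112 -0.0408  0.278 ] [ 5.5010e-01 -3.0927e+00 -1.0000e-03] qdmax 0.018 [-0.1 -0.8 -3.9] 0.206
4.52 [ 0.511  -0.0409  0.2774] [ 5.4970e-01 -3.0916e+00 -9.0000e-04] qdmax 0.013 [-0.1 -0.3 -3.2] 0.205
[-0.463  0.141  0.529  1.958 -0.082  1.065  2.024]
dark [320.4, 73.33] 1332 [300, 51, 41, 45] [ 0.4288 -0.0711  0.088 ]
blue (array([ 0.072 , -0.1904, -0.0026]), np.float64(33.46393597380049))
red [385.43, 110.51] 251 [ 0.7397 -0.1935  0.088 ]
red [263.67, 281.78] 36 [0.2251 0.1509 0.088 ]
red [455.27, 303.9] 41 [ 0.1776 -0.403   0.088 ]
```

>>> step_arm(increments=[{"tx": 0.007, "ty": -0.018, "tz": 0, "spin": 4, "claw": 0.1}, {"tx": 0.016, "ty": -0.044, "tz": 0, "spin": 8, "claw": 0.1}, {"tx": 0.027, "ty": -0.072, "tz": 0, "spin": 13, "claw": 0.1}, {"tx": 0.038, "ty": -0.1, "tz": 0, "spin": 18, "claw": 0.1}, {"tx": 0.049, "ty": -0.13, "tz": 0, "spin": 23, "claw": 0.1}, {"tx": 0.06, "ty": -0.158, "tz": 0, "spin": 28, "claw": 0.1}, {"tx": 0.068, "ty": -0.178, "tz": 0, "spin": 31.5, "claw": 0.1}, {"tx": 0.072, "ty": -0.19, "tz": 0, "spin": 33.5, "claw": 0.1}])

```text
time: 5.23
position: [0.5081, -0.2475, 0.2773]
tool_rot: [-0.375, -3.117, 0.003]
ft_force: [-0.3, -0.5, -2.6]
grip_width: 0.205
```

>>> step_arm(increments=[{"tx": 0, "ty": 0, "tz": 0.015, "spin": 0, "claw": 0.1}, {"tx": 0, "ty": 0, "tz": 0.03, "spin": 0, "claw": 0.1}, {"tx": 0, "ty": 0, "tz": 0.035, "spin": 0, "claw": 0.1}, {"tx": 0, "ty": 0, "tz": 0.035, "spin": 0, "claw": 0.1}, {"tx": 0, "ty": 0, "tz": 0.035, "spin": 0, "claw": 0.1}, {"tx": 0, "ty": 0, "tz": 0.035, "spin": 0, "claw": 0.1}])

```text
time: 5.73
position: [0.5098, -0.2441, 0.2438]
tool_rot: [0.364, 3.12, 0.0]
ft_force: [-0.4, -0.0, -3.5]
grip_width: 0.208
```

Run:
```python
from h import *
s=show();print(s["joint_positions"].round(3));print(plan([.509,-.2444,.26],-13.3))
p,im,h,ss,v=hsvim("wrist","w2")
for c,a,b in blobs(v[:150]<40,60):print("dark",c,a,b,cast(p,c,.053)[0].round(4))
p,im,h,ss,v=hsvim("top","t2")
for c,a,b in blobs(((h<8)|(h>172))&(ss>110)&(v>50),4):print("red",c,a,cast(p,c,.053)[0].round(4))
```

```text
5.73 [ 0.5098 -0.2441  0.2438] [0.3639 3.1195 0.    ] qdmax 0.009 [-0.4 -0.  -3.5] 0.208
[-0.201  0.331  0.703  1.868 -0.248  1.03   1.942]
(array([ 0.0007, -0.0005, -0.0162]), np.float64(-0.008074416063720946))
dark [320.12, 73.35] 1310 [299, 51, 42, 45] [ 0.4248 -0.2237  0.053 ]
red [385.74, 110.21] 234 [ 0.7509 -0.2004  0.053 ]
red [405.5, 161.84] 38 [ 0.5921 -0.2632  0.053 ]
red [263.66, 281.69] 35 [0.22   0.1555 0.053 ]
red [455.28, 303.9] 39 [ 0.1708 -0.4154  0.053 ]
```

View pics/w2.png

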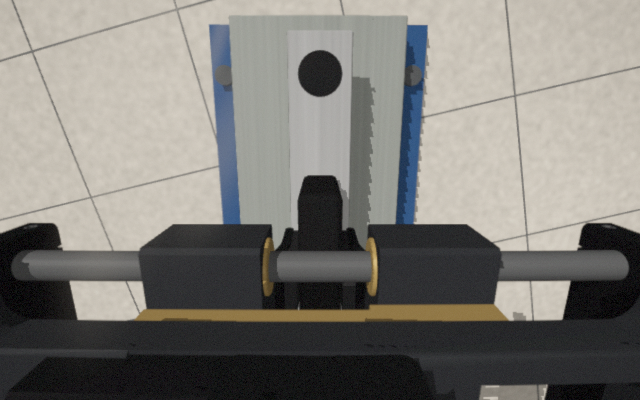

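The wrist view shows the blade parallel to and centred on the blue plate, with its black disc at (320,73). The computed blade centre (0.5085,-0.2435) matches the pad. I'm lowering with a softer grip.

>>> step_arm(increments=[{"tx": 0, "ty": 0, "tz": 0.005, "spin": 0, "claw": 0.1}, {"tx": 0, "ty": 0, "tz": 0.009, "spin": 0, "claw": 0.1}, {"tx": 0, "ty": 0, "tz": 0.012, "spin": 0, "claw": 0.1}, {"tx": 0, "ty": 0, "tz": 0.0135, "spin": 0, "claw": 0.1}, {"tx": 0, "ty": 0, "tz": 0.014, "spin": 0, "claw": 0.1}, {"tx": 0, "ty": 0, "tz": 0.014, "spin": 0, "claw": 0.1}, {"tx": 0, "ty": 0, "tz": 0.014, "spin": 0, "claw": 0.1}, {"tx": 0, "ty": 0, "tz": 0.014, "spin": 0, "claw": 0.1}], force=10)

```text
time: 6.5
position: [0.5095, -0.2445, 0.2294]
tool_rot: [0.365, 3.12, -0.0]
ft_force: [0.1, 0.3, -3.5]
grip_width: 0.204
```

>>> step_arm(increments=[{"tx": 0, "ty": 0, "tz": 0.0003, "spin": 0, "claw": 0.1}, {"tx": 0, "ty": 0, "tz": 0.0006, "spin": 0, "claw": 0.1}, {"tx": 0, "ty": 0, "tz": 0.0009, "spin": 0, "claw": 0.1}, {"tx": 0, "ty": 0, "tz": 0.0012, "spin": 0, "claw": 0.1}, {"tx": 0, "ty": 0, "tz": 0.0012, "spin": 0, "claw": 0.1}, {"tx": 0, "ty": 0, "tz": 0.0012, "spin": 0, "claw": 0.1}])

```text
time: 7.0
position: [0.5094, -0.2443, 0.228]
tool_rot: [0.365, 3.12, 0.0]
ft_force: [-0.5, -0.3, -2.6]
grip_width: 0.211
```

>>> step_arm(increments=[{"tx": 0, "ty": 0, "tz": 0.0003, "spin": 0, "claw": 0.1}, {"tx": 0, "ty": 0, "tz": 0.0006, "spin": 0, "claw": 0.1}, {"tx": 0, "ty": 0, "tz": 0.0009, "spin": 0, "claw": 0.1}, {"tx": 0, "ty": 0, "tz": 0.0009, "spin": 0, "claw": 0.1}, {"tx": 0, "ty": 0, "tz": 0.0009, "spin": 0, "claw": 0.1}])

```text
time: 7.42
position: [0.5094, -0.2444, 0.2271]
tool_rot: [-0.365, -3.12, -0.0]
ft_force: [0.2, -0.6, -4.5]
grip_width: 0.208
```

>>> step_arm(increments=[{"tx": 0, "ty": 0, "tz": 0.0003, "spin": 0, "claw": 0.1}, {"tx": 0, "ty": 0, "tz": 0.0006, "spin": 0, "claw": 0.1}, {"tx": 0, "ty": 0, "tz": 0.0008, "spin": 0, "claw": 0.1}, {"tx": 0, "ty": 0, "tz": 0.0008, "spin": 0, "claw": 0.1}, {"tx": 0, "ty": 0, "tz": 0.0008, "spin": 0, "claw": 0.1}])

```text
time: 7.83
position: [0.5094, -0.2444, 0.2263]
tool_rot: [-0.365, -3.12, -0.0]
ft_force: [-0.2, -0.3, -3.0]
grip_width: 0.208
```

>>> step_arm(increments=[{"tx": 0, "ty": 0, "tz": 0.0003, "spin": 0, "claw": 0.1}, {"tx": 0, "ty": 0, "tz": 0.0006, "spin": 0, "claw": 0.1}, {"tx": 0, "ty": 0, "tz": 0.0008, "spin": 0, "claw": 0.1}, {"tx": 0, "ty": 0, "tz": 0.0008, "spin": 0, "claw": 0.1}, {"tx": 0, "ty": 0, "tz": 0.0008, "spin": 0, "claw": 0.1}])

```text
time: 8.25
position: [0.5094, -0.2443, 0.2255]
tool_rot: [0.365, 3.12, 0.0]
ft_force: [0.2, 0.4, -4.3]
grip_width: 0.202
```

>>> step_arm(increments=[{"tx": 0, "ty": 0, "tz": 0.0003, "spin": 0, "claw": 0.1}, {"tx": 0, "ty": 0, "tz": 0.0006, "spin": 0, "claw": 0.1}, {"tx": 0, "ty": 0, "tz": 0.0008, "spin": 0, "claw": 0.1}, {"tx": 0, "ty": 0, "tz": 0.0008, "spin": 0, "claw": 0.1}, {"tx": 0, "ty": 0, "tz": 0.0008, "spin": 0, "claw": 0.1}])

```text
time: 8.67
position: [0.5094, -0.2444, 0.2247]
tool_rot: [0.365, 3.12, 0.0]
ft_force: [0.1, -0.1, -3.1]
grip_width: 0.206
```

>>> step_arm(increments=[{"tx": 0, "ty": 0, "tz": 0.0003, "spin": 0, "claw": 0.1}, {"tx": 0, "ty": 0, "tz": 0.0006, "spin": 0, "claw": 0.1}, {"tx": 0, "ty": 0, "tz": 0.0008, "spin": 0, "claw": 0.1}, {"tx": 0, "ty": 0, "tz": 0.0008, "spin": 0, "claw": 0.1}, {"tx": 0, "ty": 0, "tz": 0.0008, "spin": 0, "claw": 0.1}])

```text
time: 9.08
position: [0.5094, -0.2444, 0.2239]
tool_rot: [0.365, 3.12, 0.0]
ft_force: [0.9, -0.2, -2.6]
grip_width: 0.21
```

>>> step_arm(increments=[{"tx": 0, "ty": 0, "tz": 0.0002, "spin": 0, "claw": 0.1}, {"tx": 0, "ty": 0, "tz": 0.0004, "spin": 0, "claw": 0.1}, {"tx": 0, "ty": 0, "tz": 0.0006, "spin": 0, "claw": 0.1}, {"tx": 0, "ty": 0, "tz": 0.0006, "spin": 0, "claw": 0.1}, {"tx": 0, "ty": 0, "tz": 0.0006, "spin": 0, "claw": 0.1}])

```text
time: 9.5
position: [0.5094, -0.2444, 0.2237]
tool_rot: [0.365, 3.12, 0.001]
ft_force: [-1.4, 1.2, 2.4]
grip_width: 0.207
```

Contact came at TCP z 0.2237, which is what a level face predicts. Now I'll release, rise, and move over the red end.

>>> step_arm(increments=[{"tx": 0, "ty": 0, "tz": 0, "spin": 0, "claw": 0.3}, {"tx": 0, "ty": 0, "tz": 0, "spin": 0, "claw": 0.4}, {"tx": 0, "ty": 0, "tz": 0, "spin": 0, "claw": 0.45}, {"tx": 0, "ty": 0, "tz": 0, "spin": 0, "claw": 0.45}, {"tx": 0, "ty": 0, "tz": 0, "spin": 0, "claw": 0.45}, {"tx": 0, "ty": 0, "tz": -0.005, "spin": 0, "claw": 0.45}, {"tx": 0, "ty": 0, "tz": -0.015, "spin": 0, "claw": 0.45}, {"tx": 0, "ty": 0, "tz": -0.03, "spin": 0, "claw": 0.45}])

```text
time: 10.17
position: [0.5089, -0.2442, 0.2533]
tool_rot: [-0.365, -3.118, -0.0]
ft_force: [0.4, -0.3, 0.7]
grip_width: 0.446
```

>>> step_arm(increments=[{"tx": 0, "ty": 0, "tz": -0.015, "spin": 0, "claw": 0.45}, {"tx": 0, "ty": 0, "tz": -0.03, "spin": 0, "claw": 0.2}, {"tx": -0.01, "ty": 0, "tz": -0.035, "spin": 0, "claw": 0}, {"tx": -0.03, "ty": 0, "tz": -0.035, "spin": 0, "claw": 0}, {"tx": -0.055, "ty": 0, "tz": -0.035, "spin": 0, "claw": 0}, {"tx": -0.075, "ty": 0, "tz": -0.035, "spin": 0, "claw": 0}, {"tx": -0.084, "ty": 0, "tz": -0.035, "spin": 0, "claw": 0}, {"tx": -0.084, "ty": 0, "tz": -0.035, "spin": 0, "claw": 0}])

```text
time: 10.83
position: [0.5927, -0.2637, 0.2888]
tool_rot: [0.363, 3.119, -0.002]
ft_force: [-0.2, 0.0, -0.7]
grip_width: 0.036
```

```bash
cat >> h.py <<'E'
def marks(z,x=None):
    p,im,h,ss,v=hsvim("top",x)
    for c,a,b in blobs((((h<8)|(h>172))&(ss>110)&(v>40))[120:240],4):
        q=[c[0],c[1]+120];print("top red",q,a,cast(p,q,z)[0].round(4))
    for c,a,b in blobs((v<45)[130:250],8):
        if a<45:
            q=[c[0],c[1]+130];print("top dark",q,a,cast(p,q,z)[0].round(4))
E
python3 - <<'E'
from h import *
s=show();marks(.033,"t3")
p,im,h,ss,v=hsvim("wrist","w3")
for c,a,b in blobs(v[:200]<40,60):print("wdark",c,a,b,cast(p,c,.033)[0].round(4))
E
```

```text
10.83 [ 0.5927 -0.2637  0.2888] [ 3.6340e-01  3.1195e+00 -1.8000e-03] qdmax 0.065 [-0.2  0.  -0.7] 0.036
top red [402.62, 165.0] 8 [ 0.5852 -0.2588  0.033 ]
top dark [172.1, 141.32] 41 [0.6387 0.4584 0.033 ]
top dark [559.85, 144.25] 40 [ 0.6639 -0.7465  0.033 ]
top dark [570.25, 142.88] 8 [ 0.6691 -0.7787  0.033 ]
top dark [546.0, 149.0] 9 [ 0.6478 -0.7034  0.033 ]
top dark [570.89, 147.89] 9 [ 0.6533 -0.7804  0.033 ]
top dark [571.12, 152.5] 8 [ 0.6389 -0.7808  0.033 ]
top dark [558.0, 163.1] 10 [ 0.6046 -0.7397  0.033 ]
top dark [561.81, 171.98] 42 [ 0.5771 -0.751   0.033 ]
top dark [571.25, 170.0] 8 [ 0.5841 -0.7801  0.033 ]
top dark [473.29, 189.5] 14 [ 0.515  -0.4778  0.033 ]
top dark [569.31, 191.23] 13 [ 0.518  -0.7728  0.033 ]
wdark [320.21, 77.38] 3968 [305, 12, 32, 132] [ 0.5005 -0.2421  0.033 ]
```

>>> step_arm(increments=[{"tx": 0.001, "ty": 0, "tz": 0.01, "spin": 0, "claw": 0}, {"tx": 0.001, "ty": 0, "tz": 0.025, "spin": 0, "claw": 0}, {"tx": 0.001, "ty": 0, "tz": 0.042, "spin": 0, "claw": 0}, {"tx": 0.001, "ty": 0, "tz": 0.055, "spin": 0, "claw": 0}, {"tx": 0.001, "ty": 0, "tz": 0.062, "spin": 0, "claw": 0}, {"tx": 0.001, "ty": 0, "tz": 0.066, "spin": 0, "claw": 0}, {"tx": 0.001, "ty": 0, "tz": 0.067, "spin": 0, "claw": 0}, {"tx": 0.001, "ty": 0, "tz": 0.067, "spin": 0, "claw": 0}])

```text
time: 11.6
position: [0.5901, -0.2637, 0.2216]
tool_rot: [0.366, 3.12, -0.0]
ft_force: [-0.4, -0.2, 0.2]
grip_width: 0.007
```

>>> step_arm(increments=[{"tx": 0, "ty": 0, "tz": 0.0003, "spin": 0, "claw": 0}, {"tx": 0, "ty": 0, "tz": 0.0006, "spin": 0, "claw": 0}, {"tx": 0, "ty": 0, "tz": 0.0009, "spin": 0, "claw": 0}, {"tx": 0, "ty": 0, "tz": 0.0012, "spin": 0, "claw": 0}, {"tx": 0, "ty": 0, "tz": 0.0012, "spin": 0, "claw": 0}])

```text
time: 12.02
position: [0.5902, -0.2636, 0.2204]
tool_rot: [0.365, 3.12, 0.0]
ft_force: [-0.3, 0.5, -0.0]
grip_width: 0.011
```

Run:
```python
from h import *
s=show()
p,im,h,ss,v=hsvim("wrist","w4")
for c,a,b in blobs(v[:200]<40,60):print("wdark",c,a,b,cast(p,c,.033)[0].round(4))
```

```text
12.02 [ 0.5902 -0.2636  0.2204] [3.6530e-01 3.1199e+00 1.0000e-04] qdmax 0.002 [-0.3  0.5 -0. ] 0.011
wdark [320.46, 79.8] 7443 [295, 0, 51, 160] [ 0.5084 -0.2438  0.033 ]
```

>>> step_arm(increments=[{"tx": 0, "ty": 0, "tz": 0.0004, "spin": 0, "claw": 0}, {"tx": 0, "ty": 0, "tz": 0.0008, "spin": 0, "claw": 0}, {"tx": 0, "ty": 0, "tz": 0.0012, "spin": 0, "claw": 0}, {"tx": 0, "ty": 0, "tz": 0.0016, "spin": 0, "claw": 0}, {"tx": 0, "ty": 0, "tz": 0.002, "spin": 0, "claw": 0}, {"tx": 0, "ty": 0, "tz": 0.0024, "spin": 0, "claw": 0}, {"tx": 0, "ty": 0, "tz": 0.0024, "spin": 0, "claw": 0}])

```text
time: 12.65
position: [0.5901, -0.2635, 0.2176]
tool_rot: [-0.365, -3.12, -0.0]
ft_force: [0.6, -1.1, -0.6]
grip_width: 0.005
```

>>> step_arm(increments=[{"tx": 0, "ty": 0, "tz": 0.0003, "spin": 0, "claw": 0}, {"tx": 0, "ty": 0, "tz": 0.0006, "spin": 0, "claw": 0}, {"tx": 0, "ty": 0, "tz": 0.0009, "spin": 0, "claw": 0}, {"tx": 0, "ty": 0, "tz": 0.0012, "spin": 0, "claw": 0}, {"tx": 0, "ty": 0, "tz": 0.0015, "spin": 0, "claw": 0}, {"tx": 0, "ty": 0, "tz": 0.0015, "spin": 0, "claw": 0}, {"tx": 0, "ty": 0, "tz": 0.0015, "spin": 0, "claw": 0}])

```text
time: 13.23
position: [0.5901, -0.2635, 0.2162]
tool_rot: [-0.365, -3.12, -0.0]
ft_force: [-0.5, -0.3, -0.3]
grip_width: 0.011
```

>>> step_arm(increments=[{"tx": 0, "ty": 0, "tz": 0.0003, "spin": 0, "claw": 0}, {"tx": 0, "ty": 0, "tz": 0.0006, "spin": 0, "claw": 0}, {"tx": 0, "ty": 0, "tz": 0.0009, "spin": 0, "claw": 0}, {"tx": 0, "ty": 0, "tz": 0.0009, "spin": 0, "claw": 0}])

```text
time: 13.57
position: [0.5901, -0.2636, 0.2157]
tool_rot: [0.365, 3.12, 0.0]
ft_force: [-1.6, 1.2, 4.1]
grip_width: 0.01
```

>>> step_arm(increments=[{"tx": 0, "ty": 0, "tz": 0.0002, "spin": 0, "claw": 0}, {"tx": 0, "ty": 0, "tz": 0.0003, "spin": 0, "claw": 0}, {"tx": 0, "ty": 0, "tz": 0.0003, "spin": 0, "claw": 0}])

```text
time: 13.82
position: [0.5902, -0.2636, 0.2157]
tool_rot: [0.365, 3.12, 0.001]
ft_force: [-1.7, 1.1, 6.1]
grip_width: 0.008
```

>>> step_arm(increments=[{"tx": 0, "ty": 0, "tz": 0.0002, "spin": 0, "claw": 0}, {"tx": 0, "ty": 0, "tz": 0.0002, "spin": 0, "claw": 0}, {"tx": 0, "ty": 0, "tz": 0.0002, "spin": 0, "claw": 0}, {"tx": 0, "ty": 0, "tz": 0.0002, "spin": 0, "claw": 0}])

```text
time: 14.15
position: [0.5902, -0.2636, 0.2157]
tool_rot: [0.365, 3.12, 0.001]
ft_force: [-2.6, 0.9, 6.3]
grip_width: 0.006
```

>>> step_arm(increments=[{"tx": 0, "ty": 0, "tz": 0, "spin": 0, "claw": 0}, {"tx": 0, "ty": 0, "tz": 0, "spin": 0, "claw": 0}, {"tx": 0, "ty": 0, "tz": 0, "spin": 0, "claw": 0}, {"tx": 0, "ty": 0, "tz": 0, "spin": 0, "claw": 0}])

```text
time: 14.48
position: [0.5902, -0.2636, 0.2157]
tool_rot: [0.365, 3.12, 0.001]
ft_force: [-2.6, 2.0, 6.7]
grip_width: 0.0
```

Run:
```python
from h import *
s=show()
p,im,h,ss,v=hsvim("side","s5"); show()
p,im,h,ss,v=hsvim("wrist","w5")
```

```text
14.48 [ 0.5902 -0.2636  0.2157] [3.654e-01 3.120e+00 8.000e-04] qdmax 0.002 [-2.6  2.   6.7] 0.0
14.53 [ 0.5901 -0.2636  0.2157] [3.653e-01 3.120e+00 8.000e-04] qdmax 0.002 [-2.1  1.3  6.5] 0.005
```

>>> step_arm(increments=[{"tx": 0, "ty": 0, "tz": 0.0002, "spin": 0, "claw": 0}, {"tx": 0, "ty": 0, "tz": 0.0002, "spin": 0, "claw": 0}, {"tx": 0, "ty": 0, "tz": 0.0002, "spin": 0, "claw": 0}, {"tx": 0, "ty": 0, "tz": 0.0002, "spin": 0, "claw": 0}, {"tx": 0, "ty": 0, "tz": 0.0002, "spin": 0, "claw": 0}, {"tx": 0, "ty": 0, "tz": 0.0002, "spin": 0, "claw": 0}, {"tx": 0, "ty": 0, "tz": 0.0002, "spin": 0, "claw": 0}, {"tx": 0, "ty": 0, "tz": 0.0002, "spin": 0, "claw": 0}])

```text
time: 15.25
position: [0.5901, -0.2637, 0.2157]
tool_rot: [0.365, 3.12, 0.001]
ft_force: [-3.6, 1.7, 7.2]
grip_width: 0.006
```

Run:
```python
from h import *
for i in range(3): s=show();imaging.get_image("side")
```

```text
15.25 [ 0.5901 -0.2637  0.2157] [3.655e-01 3.120e+00 9.000e-04] qdmax 0.002 [-3.6  1.7  7.2] 0.006
15.3 [ 0.5901 -0.2637  0.2157] [3.655e-01 3.120e+00 9.000e-04] qdmax 0.001 [-3.2  1.   8. ] 0.004
15.35 [ 0.5901 -0.2637  0.2157] [3.654e-01 3.120e+00 9.000e-04] qdmax 0.002 [-2.6  1.1  6.4] 0.003
```

>>> step_arm(increments=[{"tx": 0, "ty": 0, "tz": 0.0003, "spin": 0, "claw": 0}, {"tx": 0, "ty": 0, "tz": 0.0003, "spin": 0, "claw": 0}, {"tx": 0, "ty": 0, "tz": 0.0003, "spin": 0, "claw": 0}, {"tx": 0, "ty": 0, "tz": 0.0003, "spin": 0, "claw": 0}, {"tx": 0, "ty": 0, "tz": 0.0003, "spin": 0, "claw": 0}, {"tx": 0, "ty": 0, "tz": 0.0003, "spin": 0, "claw": 0}, {"tx": 0, "ty": 0, "tz": 0.0003, "spin": 0, "claw": 0}, {"tx": 0, "ty": 0, "tz": 0.0003, "spin": 0, "claw": 0}])

```text
time: 16.07
position: [0.5901, -0.2637, 0.2157]
tool_rot: [0.365, 3.12, 0.001]
ft_force: [-3.7, 2.2, 9.0]
grip_width: 0.006
```

Run:
```python
from h import *
for i in range(3): s=show();imaging.get_image("side")
```

```text
16.07 [ 0.5901 -0.2637  0.2157] [3.6540e-01 3.1199e+00 1.1000e-03] qdmax 0.001 [-3.7  2.2  9. ] 0.006
16.12 [ 0.5901 -0.2637  0.2157] [3.653e-01 3.120e+00 1.100e-03] qdmax 0.002 [-3.2  2.6  9.7] 0.009
16.17 [ 0.5901 -0.2637  0.2157] [3.6540e-01 3.1199e+00 1.2000e-03] qdmax 0.003 [-3.4  1.8  9.7] 0.008
```

The red end held about 9 N with no give (z stayed at 0.2157). Now the black end.

>>> step_arm(increments=[{"tx": 0, "ty": 0, "tz": -0.003, "spin": 0, "claw": 0}, {"tx": 0, "ty": 0, "tz": -0.015, "spin": 0, "claw": 0}, {"tx": 0, "ty": 0, "tz": -0.035, "spin": 0, "claw": 0}, {"tx": 0, "ty": 0, "tz": -0.055, "spin": 0, "claw": 0}, {"tx": 0.01, "ty": 0, "tz": -0.068, "spin": 0, "claw": 0}, {"tx": 0.035, "ty": 0, "tz": -0.068, "spin": 0, "claw": 0}, {"tx": 0.065, "ty": 0, "tz": -0.068, "spin": 0, "claw": 0}, {"tx": 0.095, "ty": 0, "tz": -0.068, "spin": 0, "claw": 0}])

```text
time: 16.88
position: [0.497, -0.2416, 0.2829]
tool_rot: [0.365, 3.119, -0.001]
ft_force: [0.3, -0.5, 1.3]
grip_width: 0.006
```

>>> step_arm(increments=[{"tx": 0.03, "ty": 0, "tz": 0, "spin": 0, "claw": 0}, {"tx": 0.055, "ty": 0, "tz": 0, "spin": 0, "claw": 0}, {"tx": 0.07, "ty": 0, "tz": 0, "spin": 0, "claw": 0}, {"tx": 0.075, "ty": 0, "tz": 0, "spin": 0, "claw": 0}, {"tx": 0.075, "ty": 0, "tz": 0, "spin": 0, "claw": 0}, {"tx": 0.075, "ty": 0, "tz": 0, "spin": 0, "claw": 0}])

```text
time: 17.38
position: [0.4256, -0.2244, 0.2831]
tool_rot: [0.365, 3.118, -0.0]
ft_force: [0.4, -0.1, 0.4]
grip_width: 0.007
```

Run:
```python
from h import *
s=show();marks(.033,"t6");print(plan([.4258,-.2240,.224],-13.3))
```

```text
17.38 [ 0.4256 -0.2244  0.2831] [ 3.6460e-01  3.1181e+00 -1.0000e-04] qdmax 0.025 [ 0.4 -0.1  0.4] 0.007
top red [403.97, 163.07999999999998] 36 [ 0.5913 -0.263   0.033 ]
top dark [546.0, 147.94] 18 [ 0.6511 -0.7034  0.033 ]
top dark [458.06, 159.94] 16 [ 0.6059 -0.4307  0.033 ]
top dark [1.86, 163.64] 14 [0.5536 0.9726 0.033 ]
top dark [469.83, 170.88] 24 [ 0.5727 -0.4672  0.033 ]
top dark [553.0, 166.13] 15 [ 0.5947 -0.7242  0.033 ]
top dark [546.88, 174.88] 8 [ 0.5668 -0.7049  0.033 ]
top dark [572.0, 177.5] 10 [ 0.5608 -0.782   0.033 ]
top dark [377.89, 182.89] 9 [ 0.5272 -0.183   0.033 ]
top dark [552.42, 188.67000000000002] 12 [ 0.5245 -0.7212  0.033 ]
top dark [476.88, 207.62] 8 [ 0.4594 -0.4887  0.033 ]
top dark [3.7, 241.8] 10 [0.3162 0.946  0.033 ]
top dark [443.11, 246.67000000000002] 9 [ 0.3372 -0.3853  0.033 ]
top dark [621.91, 246.82] 11 [ 0.3526 -0.9282  0.033 ]
(array([0.0003, 0.0004, 0.059 ]), np.float64(-0.032643082202014284))
```

>>> step_arm(increments=[{"tx": 0, "ty": 0.0003, "tz": 0.012, "spin": 0, "claw": 0}, {"tx": 0, "ty": 0.0003, "tz": 0.028, "spin": 0, "claw": 0}, {"tx": 0, "ty": 0.0003, "tz": 0.044, "spin": 0, "claw": 0}, {"tx": 0, "ty": 0.0003, "tz": 0.053, "spin": 0, "claw": 0}, {"tx": 0, "ty": 0.0003, "tz": 0.057, "spin": 0, "claw": 0}, {"tx": 0, "ty": 0.0003, "tz": 0.059, "spin": 0, "claw": 0}, {"tx": 0, "ty": 0.0003, "tz": 0.059, "spin": 0, "claw": 0}, {"tx": 0, "ty": 0.0003, "tz": 0.059, "spin": 0, "claw": 0}])

```text
time: 18.1
position: [0.4253, -0.2243, 0.2239]
tool_rot: [0.365, 3.119, -0.001]
ft_force: [-0.0, -0.6, 0.6]
grip_width: 0.007
```

>>> step_arm(increments=[{"tx": 0, "ty": 0, "tz": 0.0004, "spin": 0, "claw": 0}, {"tx": 0, "ty": 0, "tz": 0.0008, "spin": 0, "claw": 0}, {"tx": 0, "ty": 0, "tz": 0.0012, "spin": 0, "claw": 0}, {"tx": 0, "ty": 0, "tz": 0.0016, "spin": 0, "claw": 0}, {"tx": 0, "ty": 0, "tz": 0.002, "spin": 0, "claw": 0}, {"tx": 0, "ty": 0, "tz": 0.0024, "spin": 0, "claw": 0}, {"tx": 0, "ty": 0, "tz": 0.0024, "spin": 0, "claw": 0}])

```text
time: 18.68
position: [0.4248, -0.224, 0.2209]
tool_rot: [-0.365, -3.12, -0.0]
ft_force: [-0.2, 0.2, -0.1]
grip_width: 0.001
```

>>> step_arm(increments=[{"tx": 0, "ty": 0, "tz": 0.0004, "spin": 0, "claw": 0}, {"tx": 0, "ty": 0, "tz": 0.0008, "spin": 0, "claw": 0}, {"tx": 0, "ty": 0, "tz": 0.0012, "spin": 0, "claw": 0}, {"tx": 0, "ty": 0, "tz": 0.0016, "spin": 0, "claw": 0}, {"tx": 0, "ty": 0, "tz": 0.002, "spin": 0, "claw": 0}, {"tx": 0, "ty": 0, "tz": 0.002, "spin": 0, "claw": 0}])

```text
time: 19.18
position: [0.4248, -0.224, 0.2188]
tool_rot: [-0.365, -3.12, -0.0]
ft_force: [0.3, 0.5, 1.1]
grip_width: 0.01
```

>>> step_arm(increments=[{"tx": 0, "ty": 0, "tz": 0.0003, "spin": 0, "claw": 0}, {"tx": 0, "ty": 0, "tz": 0.0006, "spin": 0, "claw": 0}, {"tx": 0, "ty": 0, "tz": 0.0009, "spin": 0, "claw": 0}, {"tx": 0, "ty": 0, "tz": 0.0012, "spin": 0, "claw": 0}, {"tx": 0, "ty": 0, "tz": 0.0015, "spin": 0, "claw": 0}, {"tx": 0, "ty": 0, "tz": 0.0015, "spin": 0, "claw": 0}])

```text
time: 19.68
position: [0.4248, -0.2239, 0.2174]
tool_rot: [-0.365, -3.12, -0.0]
ft_force: [0.4, -0.5, -0.0]
grip_width: 0.008
```

>>> step_arm(increments=[{"tx": 0, "ty": 0, "tz": 0.0003, "spin": 0, "claw": 0}, {"tx": 0, "ty": 0, "tz": 0.0006, "spin": 0, "claw": 0}, {"tx": 0, "ty": 0, "tz": 0.0009, "spin": 0, "claw": 0}, {"tx": 0, "ty": 0, "tz": 0.0011, "spin": 0, "claw": 0}, {"tx": 0, "ty": 0, "tz": 0.0011, "spin": 0, "claw": 0}])

```text
time: 20.1
position: [0.4248, -0.2239, 0.2163]
tool_rot: [-0.365, -3.12, -0.0]
ft_force: [-0.3, -0.1, -0.3]
grip_width: 0.007
```

>>> step_arm(increments=[{"tx": 0, "ty": 0, "tz": 0.0003, "spin": 0, "claw": 0}, {"tx": 0, "ty": 0, "tz": 0.0006, "spin": 0, "claw": 0}, {"tx": 0, "ty": 0, "tz": 0.0008, "spin": 0, "claw": 0}, {"tx": 0, "ty": 0, "tz": 0.0008, "spin": 0, "claw": 0}])

```text
time: 20.43
position: [0.4248, -0.224, 0.2157]
tool_rot: [0.365, 3.12, 0.0]
ft_force: [-0.4, 0.4, 2.1]
grip_width: 0.006
```

>>> step_arm(increments=[{"tx": 0, "ty": 0, "tz": 0.0002, "spin": 0, "claw": 0}, {"tx": 0, "ty": 0, "tz": 0.0004, "spin": 0, "claw": 0}, {"tx": 0, "ty": 0, "tz": 0.0004, "spin": 0, "claw": 0}, {"tx": 0, "ty": 0, "tz": 0.0004, "spin": 0, "claw": 0}])

```text
time: 20.77
position: [0.4249, -0.224, 0.2156]
tool_rot: [-0.365, -3.12, -0.001]
ft_force: [-1.7, 1.9, 6.5]
grip_width: -0.001
```

>>> step_arm(increments=[{"tx": 0, "ty": 0, "tz": 0.0002, "spin": 0, "claw": 0}, {"tx": 0, "ty": 0, "tz": 0.0003, "spin": 0, "claw": 0}, {"tx": 0, "ty": 0, "tz": 0.0003, "spin": 0, "claw": 0}, {"tx": 0, "ty": 0, "tz": 0.0003, "spin": 0, "claw": 0}])

```text
time: 21.1
position: [0.4249, -0.2241, 0.2156]
tool_rot: [-0.365, -3.12, -0.001]
ft_force: [-3.7, 1.3, 8.9]
grip_width: 0.006
```

>>> step_arm(increments=[{"tx": 0, "ty": 0, "tz": 0, "spin": 0, "claw": 0}, {"tx": 0, "ty": 0, "tz": 0, "spin": 0, "claw": 0}, {"tx": 0, "ty": 0, "tz": 0, "spin": 0, "claw": 0}, {"tx": 0, "ty": 0, "tz": 0, "spin": 0, "claw": 0}, {"tx": 0, "ty": 0, "tz": 0, "spin": 0, "claw": 0}, {"tx": 0, "ty": 0, "tz": 0, "spin": 0, "claw": 0}])

```text
time: 21.6
position: [0.4249, -0.2241, 0.2156]
tool_rot: [-0.365, -3.12, -0.001]
ft_force: [-2.5, 1.3, 9.3]
grip_width: 0.004
```

Run:
```python
from h import *
s=show();hsvim("side","s7");show()
marks(.033,"t7");show()
```

```text
21.6 [ 0.4249 -0.2241  0.2156] [-3.6540e-01 -3.1201e+00 -1.3000e-03] qdmax 0.002 [-2.5  1.3  9.3] 0.004
21.65 [ 0.4249 -0.2241  0.2156] [-3.6540e-01 -3.1202e+00 -1.2000e-03] qdmax 0.001 [-2.7  1.6  8.8] 0.002
top red [403.97, 163.07999999999998] 36 [ 0.5913 -0.263   0.033 ]
top dark [546.24, 141.28] 25 [ 0.6721 -0.7045  0.033 ]
top dark [553.91, 141.27] 11 [ 0.6728 -0.7282  0.033 ]
top dark [458.06, 159.94] 16 [ 0.6059 -0.4307  0.033 ]
top dark [470.27, 173.62] 26 [ 0.5642 -0.4685  0.033 ]
top dark [546.25, 164.32999999999998] 12 [ 0.5997 -0.7035  0.033 ]
top dark [1.36, 166.0] 11 [0.5463 0.9735 0.033 ]
top dark [574.12, 171.38] 8 [ 0.5801 -0.7889  0.033 ]
top dark [476.6, 206.9] 10 [ 0.4616 -0.4878  0.033 ]
top dark [6.46, 241.92000000000002] 13 [0.3161 0.9378 0.033 ]
top dark [622.11, 246.22] 9 [ 0.3544 -0.9289  0.033 ]
21.7 [ 0.4249 -0.2241  0.2156] [-3.6550e-01 -3.1202e+00 -1.3000e-03] qdmax 0.001 [-3.1  2.   9.5] 0.009
```

Black contact came at the same height (0.2157), it held about 9 N with no give, and the red end stayed put. So nothing rocks on blue. I'll back off straight up and do a final check.

>>> step_arm(increments=[{"tx": 0, "ty": 0, "tz": -0.002, "spin": 0, "claw": 0}, {"tx": 0, "ty": 0, "tz": -0.01, "spin": 0, "claw": 0}, {"tx": 0, "ty": 0, "tz": -0.03, "spin": 0, "claw": 0}, {"tx": 0, "ty": 0, "tz": -0.055, "spin": 0, "claw": 0}, {"tx": 0, "ty": 0, "tz": -0.08, "spin": 0, "claw": 0}, {"tx": 0, "ty": 0, "tz": -0.1, "spin": 0, "claw": 0}, {"tx": 0, "ty": 0, "tz": -0.11, "spin": 0, "claw": 0}, {"tx": 0, "ty": 0, "tz": -0.11, "spin": 0, "claw": 0}])

```text
time: 22.37
position: [0.4256, -0.2245, 0.3272]
tool_rot: [0.365, 3.115, 0.0]
ft_force: [1.3, -1.4, -0.1]
grip_width: 0.007
```

>>> step_arm(increments=[{"tx": 0, "ty": -0.03, "tz": 0, "spin": 0, "claw": 0}, {"tx": 0, "ty": 0.03, "tz": 0, "spin": 0, "claw": 0}, {"tx": 0, "ty": 0.06, "tz": 0, "spin": 0, "claw": 0}, {"tx": 0, "ty": 0.09, "tz": 0, "spin": 0, "claw": 0}, {"tx": 0, "ty": 0.12, "tz": 0, "spin": 0, "claw": 0}, {"tx": 0, "ty": 0.13, "tz": 0, "spin": 0, "claw": 0}, {"tx": 0, "ty": 0.13, "tz": 0, "spin": 0, "claw": 0}, {"tx": 0, "ty": 0.13, "tz": 0, "spin": 0, "claw": 0}])

```text
time: 23.03
position: [0.4544, -0.0979, 0.3239]
tool_rot: [-0.364, -3.119, 0.002]
ft_force: [-0.9, -0.6, -0.3]
grip_width: 0.001
```

Run:
```python
from h import *
s=show();marks(.033,"t8")
a=hsvim("side","s8")[1]
b=cv2.imread("pics/t8.png")[110:260,290:490]
cv2.imwrite("pics/fin.png",np.vstack([cv2.resize(b,(640,480))[:300] if 0 else cv2.resize(b,(400,300)),cv2.resize(a[220:310,270:400],(400,277),interpolation=cv2.INTER_CUBIC)]))
```

```text
23.03 [ 0.4544 -0.0979  0.3239] [-3.6420e-01 -3.1187e+00  2.0000e-03] qdmax 0.035 [-0.9 -0.6 -0.3] 0.001
top red [403.97, 163.07999999999998] 36 [ 0.5913 -0.263   0.033 ]
top red [560.75, 163.5] 4 [ 0.6035 -0.7482  0.033 ]
top dark [545.77, 140.69] 13 [ 0.6739 -0.7031  0.033 ]
top dark [549.75, 137.88] 8 [ 0.6831 -0.7155  0.033 ]
top dark [558.57, 151.5] 14 [ 0.641  -0.7421  0.033 ]
top dark [387.06, 156.97] 32 [ 0.609  -0.2102  0.033 ]
top dark [1.87, 162.26] 23 [0.5579 0.973  0.033 ]
top dark [458.13, 159.93] 15 [ 0.6059 -0.4309  0.033 ]
top dark [469.15, 168.15] 13 [ 0.5811 -0.4651  0.033 ]
top dark [546.28, 168.78] 18 [ 0.5858 -0.7033  0.033 ]
top dark [552.79, 171.86] 14 [ 0.5767 -0.7232  0.033 ]
top dark [571.15, 177.77] 13 [ 0.5599 -0.7793  0.033 ]
top dark [471.73, 180.82] 11 [ 0.5419 -0.473   0.033 ]
top dark [473.77, 192.15] 13 [ 0.5069 -0.4793  0.033 ]
top dark [476.7, 207.5] 10 [ 0.4597 -0.4881  0.033 ]
top dark [393.19, 208.0] 16 [ 0.4509 -0.2314  0.033 ]
top dark [3.64, 241.26999999999998] 11 [0.3178 0.9463 0.033 ]
top dark [623.47, 247.35] 17 [ 0.3511 -0.9329  0.033 ]
```

View pics/fin.png

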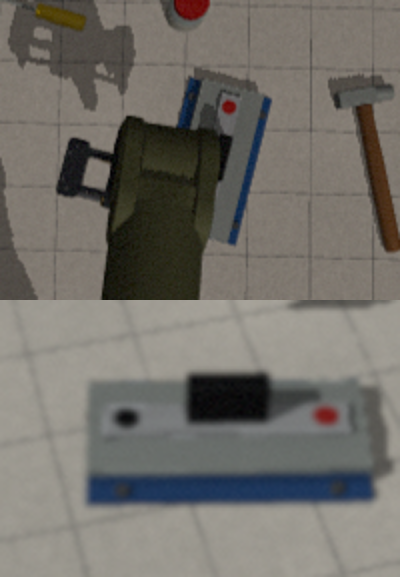

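The side crop shows the straightedge flat and lengthwise on the middle of the blue plate, with its black disc at (126,418) and red disc at (326,415) in the crop. The arm is clear, so I'm handing in.

```bash
python3 -c "
from h import *
show();print(workorder.close_job())"
```

```text
23.13 [ 0.4543 -0.0993  0.3243] [-3.6940e-01 -3.1188e+00  1.3000e-03] qdmax 0.006 [ 0.5 -0.6 -0.4] 0.003
the job is handed in; nothing more can be done
None
```

I laid the straightedge that was farthest from the base lengthwise down the middle of the blue plate. I let go and pressed its red end, then its black end, with closed fingertips at about 9 N for more than half a second each. Neither end rocked, so I left it there and handed the job in at about 23 s of the 72 s allowed.

**Last checks:**
- **Contact height:** both ends met the fingertips at the same tool height (0.2157 m) and did not give. The blade had come down at the height expected for a level pad.
- **Position:** the red mark stayed at the same pixel before, during and after the black press. The side view shows the blade flat on the plate.
- **Force:** the highest reading was 9.7 N vertically and about 3.7 N sideways, read only at the end of each move.

**Where it was less tidy:**
- The red press held between 6 and 8 N for about 1.5 s before reaching 9 N.
- One row of the final retreat went the wrong way by 30 mm, in free air about 60 mm above everything, and touched nothing.
- In the last top view the arm hid part of the blade, so I relied on the side view there.
- I did not try the green plate, because blue did not rock. I left everything else on the table alone.

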